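# Slide a three-layer magnetic shield together on an optical table

## Task

Put the three-layer magnetic shield together: slide the blue middle can, closed end first, all the way home into the white outer can that is bolted to the table, and the copper-coloured inner can, closed end first, all the way home into the middle one. Annealed shield metal suffers from shocks, so keep both loose cans flat on the table or on the floor of the next can and slide them; never lift them clear or tip them. Leave the laser head, the mirror mount and the objective case standing where they are.

Things in the scene. Friction and masses are not known exactly. Their poses are not given: they have to be found in the camera images.
- outer: white outer can with black mouth flange, bolted down: square section, lying on its side, one end closed, the other open and facing roughly -y. 120 long (x), 130 wide (y), 106 mm high; walls 2.5 mm; inside 125 wide, 101 high, 117.5 mm deep; floor 2.5 mm above the table. Origin: centre of the underside; x points from the mouth to the closed end, z up.
- outer_mouth (a point): centre of the open mouth of the outer can, on its axis, 60 mm from the can's origin towards -x, 53 mm above its underside. Bolt flanges 5 mm high stick out to 89 mm from the axis on both sides, along the middle 110 mm of the can's length. A flange round the mouth, 6 mm along the can, stands out 5 mm from the top and sides.
- outer_end (a point): centre of the outside of the outer can's closed end, 60 mm from the can's origin towards +x, 53 mm above its underside.
- middle: blue middle can with white mouth flange, loose, about 0.6 kg, lying like the outer can with its mouth roughly to -y (up to 0.5 rad askew of the outer can). 126 long (x), 113 wide (y), 88 mm high; walls 2.5 mm; inside 108 wide, 83 high, 123.5 mm deep. Goes into the outer can with 6 mm play on each side. Origin: centre of the underside; x points from the mouth to the closed end, z up.
- middle_mouth (a point): centre of the open mouth of the middle can, on its axis, 63 mm from the can's origin towards -x, 44 mm above its underside. Fully home in the outer can, the middle can's mouth stands 8.5 mm proud of the outer can's mouth. Round the mouth runs a folded flange, 6 mm along the can, standing out 5 mm from the top and both sides (none below).
- middle_end (a point): centre of the outside of the middle can's closed end, 63 mm from the can's origin towards +x, 44 mm above its underside. At this end the upright edges are cut off at 45 degrees over 6 mm and the last 24 mm of the bottom slope up to 8 mm, so that it rides over the floor edge of the next can (2.5 mm per floor). The underside slides easily (friction about 0.25).
- inner: copper-coloured inner can with white mouth flange, loose, about 0.45 kg, lying like the middle can. 132 long (x), 96 wide (y), 70 mm high; walls 2.5 mm. Goes into the middle can with 6 mm play on each side. Either loose can may start nearer the outer can, in the other one's way. Origin: centre of the underside; x points from the mouth to the closed end, z up.
- inner_mouth (a point): centre of the open mouth of the inner can, on its axis, 66 mm from the can's origin towards -x, 35 mm above its underside. Fully home in the middle can, the inner can's mouth stands 8.5 mm proud of the middle can's mouth. Round the mouth runs a folded flange, 6 mm along the can, standing out 5 mm from the top and both sides (none below).
- inner_end (a point): centre of the outside of the inner can's closed end, 66 mm from the can's origin towards +x, 35 mm above its underside. At this end the upright edges are cut off at 45 degrees over 6 mm and the last 24 mm of the bottom slope up to 8 mm, so that it rides over the floor edge of the next can (2.5 mm per floor). The underside slides easily (friction about 0.25).
- laser_head: bystander: black laser head with a yellow label, 110 x 60 x 45 mm, loose, origin centre of its underside, long side along x; on the far side of the work
- mirror_mount: bystander: black mirror mount on a post with a round steel base of 50 mm diameter, 111 mm high, loose, origin centre of its underside; on the far side, near the outer can's mouth
- objective: bystander: round objective case, black foot with a green band and a clear cover, 48 mm diameter, 66 mm high, loose, origin centre of its underside; on the near side, between the two starting places of the loose cans
Mind the look-alikes: they are no part of the job. There is more than one size of the outer; the job needs the larger. Of the things that look like the inner, the smaller one is meant.

How it is judged (in metres and radians):
At the end, for the whole second after the job is handed in: The middle can is in the outer can and the inner can in the middle one, each closed end first and within 5 mm of touching the end wall, lying flat on the floor of the next can with its axis within 0.12 rad and 12 mm of the next can's; both at rest (x of middle_end in the frame of outer above 0.0525 m and y of middle_end in the frame of outer between -0.012 and 0.012 m and angle between the x axis of middle and the x axis of outer, either way round below 0.12 rad and z of middle in the frame of outer between -0.003 and 0.008 m and x of inner_end in the frame of middle above 0.0555 m and y of inner_end in the frame of middle between -0.012 and 0.012 m and angle between the x axis of inner and the x axis of middle, either way round below 0.12 rad and z of inner in the frame of middle between -0.003 and 0.008 m and angle between each of middle, inner's own z axis and vertical below 0.08 rad and linear speed of each of middle, inner below 0.02 m/s).
It fails at once if a loose can is lifted more than 30 mm or tipped more than 0.35 rad (height (world z) of any of middle, inner above 0.03 m or angle between any of middle, inner's own z axis and vertical above 0.35 rad).
It fails at once if the laser head, the mirror mount or the objective case is moved more than 20 mm or tipped over (distance of any of laser_head, mirror_mount, objective from where it was at the start of the episode above 0.02 m or angle between any of laser_head, mirror_mount, objective's own z axis and vertical above 0.3 rad).
It also fails if it takes over 72 s, if anything falls off the work surface, if the arm or the gripper's body presses on something with over 40 N, if the wrist force passes 120 N, or if a joint passes its speed limit or range.

## Robot

A 7-joint arm with a two-finger parallel gripper is mounted at the origin on the work surface. World frame = base frame: x ahead of the robot, y to its left, z up, the work surface at z = 0. Lengths are in mm, angles in degrees, forces in N, time in s.
With the tool pointing down it reaches from about 350 to 900 mm from the base axis. Payload 19.9 kg.
Tool frame: the origin (TCP) lies midway between the tips of the shut fingers; the grasp point (between the pads) lies 19 mm behind it (r.grip_point_offset is the x of the grasp point in the tool frame, in mm); x points along the fingers, y is the direction in which the jaws open and shut, and the axes are right-handed (so a half turn about x gives the same grasp; the last joint's range is limited). The gripper opens to 94 mm and grips with 3 to 60 N. Pads are 16 mm wide; open, the fingers measure 119 mm over their backs; the gripper's body (75 mm by 177 mm) begins 78 mm behind the grasp point.
Start: joints at [-71.706, 23.915, -0.59, 92.452, 0.269, 63.638, -3.037], TCP at [220.628, 584.741, 205.425] pointing down, gripper open.
Joint ranges: [-161.28, 161.28], [-22.2, 115.67], [-73.04, 71.86], [3.21, 147.25], [-68.34, 248.33], [10.77, 114.83], [-161.83, 161.83]. Speed limits (degrees/s): [108.29, 108.29, 136.94, 136.94, 172.46, 172.46, 172.46].

## Interface

Orientations are given as a 3x3 rotation matrix whose columns are the frame's x, y, z axes.
In Python, from plant import telemetry, imaging, r gives the robot as it stands.
- The arm moves only by the tool apply_moves, never from a script. Its argument "deltas" is a list of rows, each an object of numbers: "x", "y", "z": the shift along the tool's x, y, z in m; "turn": the turn about the tool's x in degrees; "grip": the opening, from 0 (shut) to 1 (fully open). A call has 1 to 5 rows; each row shifts and turns the commanded pose from where the row before left it, along the tool's axes as they then stand; what a row does not reach is not made up. A row lasts 1/8 s, in which the tool goes at most 62.5 mm and 10.7 degrees, less where a joint would pass 70% of its speed; a pose out of reach is approached as far as the arm can. A call is refused whole if a number of a shift passes 0.0625 or a number of a turn 10.7, either way. A call with a gripper value outside its range is refused whole. The fingers move at their own pace and stop on an object; "newtons" is the grip in N (left out, the last holds). Time passes only in rows, so rows that do not move let the fingers close. It gives the time, the measured TCP pose, the force and the opening at its end, in the units of the state.
- telemetry.read_state(): the state, without advancing time (a new reading comes with each control period).
- imaging.camera(name): name is "side" or "top"; returns (picture, depth): 384x512x3 uint8, red, green, blue; 384x512 float32, mm along the optical axis (not along the pixel's ray), 0 where there is no reading.
- imaging.camera_params(name): a dict with "K" (3x3 intrinsics, pixels), "D" ([k1, k2, p1, p2, k3] as OpenCV has them; the pictures are not rectified), "eye" and "orientation" of the camera in the world. Camera axes: x right, y up, looking along -z (the intrinsics and any distortion apply to the point x, -y, -z); pixel columns grow to the right and rows downward; lengths in mm; the calibration is good to about 2 mm. A picture is of the moment at which its call begins. camera_params takes no time and is no camera call.
- r.close_job(): hands the job in, once; it reports no verdict.
The state is a dict: "t": time; "joint_pos": joint angles; "qvel": joint speeds; "effort": joint torques, N m; "tcp_pos": TCP position; "ee_rot": TCP orientation; "ft_force": force on the tool from outside, world axes, zero at the start; "moment": the same for the moment, N m; "opening": finger opening in mm.
Only numpy, scipy, OpenCV 4.12 (cv2) and the standard library are available. Lean on these libraries where they do the work, as an engineer would, in place of code of your own. Each camera call takes 0.05 s, during which the arm holds its last target. There are 200 camera calls.

## Working session

There is one attempt and no reset: what is moved stays moved. The work goes in short steps, Python scripts to look and compute and a tool call to move; the robot and the scene stay as the last step left them, time stands still between calls to the robot, and variables do not carry over. Pictures are saved under pics/ and viewed, and the job is handed in when it is done.

Besides the shell and the picture viewer there is one more tool, called after "Emit:" as name(argument=value, ...) on one line, values as JSON. apply_moves: Moves the arm, as the interface text tells. Its arguments: {"type":"object","properties":{"deltas":{"type":"array","items":{"type":"object","properties":{"x":{"type":"number"},"y":{"type":"number"},"z":{"type":"number"},"turn":{"type":"number"},"grip":{"type":"number"}}}},"newtons":{"type":"number"}},"required":["deltas"]}

```bash
ls; mkdir -p pics; cat > h.py <<'E'
import numpy as np, cv2
from plant import telemetry, imaging, r
def pts(name,d,p=None):
    p=p or imaging.camera_params(name)
    K=np.array(p['K'],float);D=np.array(p['D'],float);h,w=d.shape
    u,v=np.meshgrid(np.arange(w),np.arange(h))
    n=cv2.undistortPoints(np.stack([u,v],-1).reshape(-1,1,2).astype(np.float64),K,D).reshape(h,w,2)
    c=np.stack([n[...,0]*d,-n[...,1]*d,-d],-1)
    return c@np.array(p['orientation']).T+np.array(p['eye'])
def grab(name,tag):
    im,d=imaging.camera(name); cv2.imwrite(f'pics/{tag}.png',im[...,::-1]); P=pts(name,d); P[d==0]=np.nan
    return im,d,P
E
python3 - <<'E'
from h import *
s=telemetry.read_state();print(s['t'],s['tcp_pos'],np.round(s['ee_rot'],3),s['opening'],r.grip_point_offset,s['ft_force'])
for n in('top','side'):
    im,d,P=grab(n,n+'0');np.savez('pics/%s0.npz'%n,im=im,P=P)
    p=imaging.camera_params(n);print(n,p['eye'],np.round(p['orientation'],3),p['K'][0])
E
```

```text
pics
0.0 [220.5021257  584.43119704 204.84754966] [[-0.     0.353  0.936]
 [-0.001  0.936 -0.353]
 [-1.    -0.001  0.   ]] 93.63837832298958 -18.8 [0.11465486 0.38940573 0.35130922]
top [463.19443684  -1.01091409 995.35905975] [[ 0.022  0.997 -0.068]
 [-1.     0.022  0.008]
 [ 0.009  0.068  0.998]] [405.62080217   0.         259.00826986]
side [ 354.93324637 -861.29715672  840.70518115] [[ 0.976  0.157 -0.153]
 [-0.219  0.649 -0.729]
 [-0.015  0.744  0.668]] [468.13100695   0.         260.1450807 ]
```

```bash
sleep 1
```

```text
(no output)
```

View pics/top0.png

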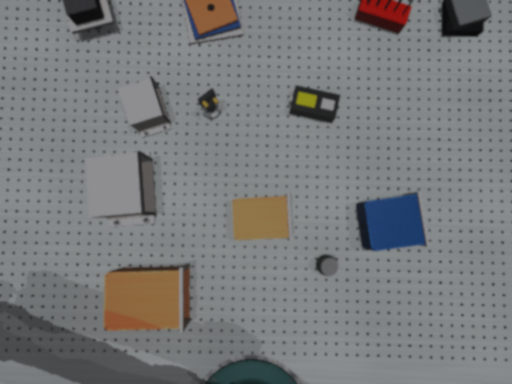

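View pics/side0.png

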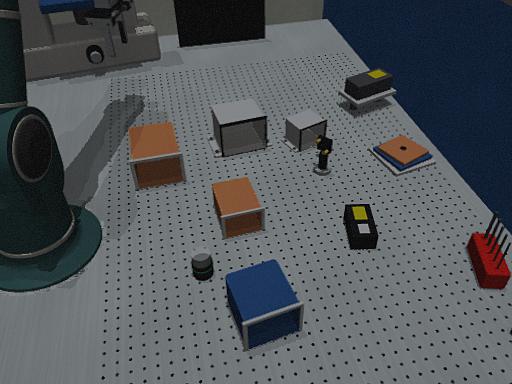

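The top view gives these candidates:
- **Outer:** the white cans at (118,185), which is larger, and (143,105). The larger is meant.
- **Inner:** the copper cans at (260,218), which is smaller, and (147,300). The smaller is meant.
- **Middle:** the blue can at (393,222).

The inner can stands between the middle and the outer. I'll measure sizes and confirm the choice with a crop.

```bash
python3 - <<'E'
from h import *
z=np.load('pics/top0.npz');im,P=z['im'],z['P']
boxes=dict(outer=(75,145,165,228),small_o=(115,72,175,140),inner=(222,188,298,246),big_in=(95,255,196,340),middle=(350,185,432,255),laser=(285,80,345,128),mirror=(195,85,225,120),obj=(312,250,345,282))
for k,(a,b,c,d) in boxes.items():
    Q=P[b:d,a:c].reshape(-1,3);Q=Q[np.isfinite(Q[:,0])]
    Q=Q[Q[:,2]>15]; zt=np.percentile(Q[:,2],90)
    T=Q[(Q[:,2]>zt-10)]
    (cx,cy),(w,h),an=cv2.minAreaRect(T[:,:2].astype(np.float32))
    print(k,'ztop %.1f'%zt,'c %.1f %.1f size %.1f %.1f ang %.1f'%(cx,cy,w,h,an), 'all ext',np.round([*Q[:,:2].min(0),*Q[:,:2].max(0)]),len(T))
Q=P[330:350,230:250];print('table z',np.nanmedian(P[140:180,200:340,2]))
g=cv2.resize(im[60:345,70:440,::-1],None,fx=2,fy=2);cv2.imwrite('pics/crop1.png',cv2.convertScaleAbs(g,alpha=1.5))
E
```

```text
outer ztop 108.1 c 535.4 308.5 size 139.1 122.0 ang 6.1 all ext [464. 241. 612. 375.] 3393
small_o ztop 75.7 c 731.9 268.5 size 95.9 82.7 ang 19.5 all ext [676. 214. 791. 321.] 1422
inner ztop 71.9 c 470.4 -14.3 size 106.7 134.6 ang 3.7 all ext [419. -85. 528.  53.] 2531
big_in ztop 93.1 c 287.8 239.1 size 135.5 173.0 ang 1.7 all ext [220. 150. 358. 327.] 4665
middle ztop 89.6 c 469.1 -314.1 size 124.2 128.9 ang 7.9 all ext [ 402. -386.  538. -244.] 2974
laser ztop 46.5 c 750.2 -137.8 size 109.8 60.3 ang 78.4 all ext [ 711. -196.  789.  -78.] 1161
mirror ztop 111.1 c 736.1 113.0 size 25.8 41.0 ang 51.4 all ext [713.  91. 755. 134.] 144
obj ztop 67.1 c 362.2 -173.2 size 40.6 40.9 ang 0.3 all ext [ 339. -194.  386. -150.] 284
table z -0.46799506348776276
```

View pics/crop1.png

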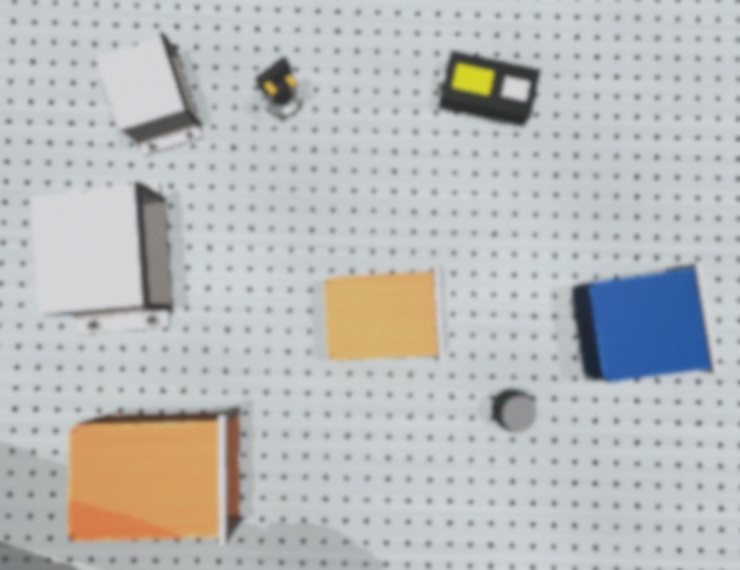

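The sizes fit: outer roof 122×139, inner 107×135, middle 124×129. Their look-alikes are 83×96 and 136×173. The crop confirms the targets at crop pixels (95,245) outer, (380,315) inner and (645,325) middle.

Plan:
1. Grip the inner can's top flange with the jaws along its axis and slide it aside towards -x.
2. Drag the middle can to the outer mouth the same way and push it home.
3. Do the same with the inner can.

Emit:
apply_moves(deltas=[{"turn":-10.7,"grip":1},{"turn":-10.7},{"turn":-3},{"y":-0.052,"z":0.016},{"y":-0.052,"z":0.016}], newtons=40)

```text
validation failed for argument at $.de...
```

Emit:
apply_moves(deltas=[{"y":-0.052,"z":0.016},{"y":-0.052,"z":0.016},{"y":-0.052,"z":0.016},{"y":-0.052,"z":0.016},{"y":-0.052,"z":0.016}])

```text
validation failed for argument at $.de...
```

Emit:
apply_moves(deltas=[{"y":-0.052,"z":0.016},{"y":-0.052,"z":0.016},{"y":-0.052,"z":0.016},{"y":-0.052,"z":0.016},{"x":0.03}])

```text
validation failed for argument at $.de...
```

Emit:
apply_moves(deltas=[{"x":0,"y":0,"z":0,"turn":-10.7,"grip":1},{"x":0,"y":0,"z":0,"turn":-10.7,"grip":1},{"x":0,"y":0,"z":0,"turn":-3,"grip":1},{"x":0,"y":-0.052,"z":0.016,"turn":0,"grip":1},{"x":0,"y":-0.052,"z":0.016,"turn":0,"grip":1}], newtons=40)

```text
t: 0.72
tcp_pos: [259.5, 481.5, 204.8]
ee_rot: [[-0.0, -0.066, 0.998], [-0.001, 0.998, 0.066], [-1.0, -0.001, -0.0]]
ft_force: [1.4, 0.5, 0.4]
opening: 94.0
```

Emit:
apply_moves(deltas=[{"x":0,"y":-0.052,"z":0.016,"turn":0,"grip":1},{"x":0,"y":-0.052,"z":0.016,"turn":0,"grip":1},{"x":0,"y":-0.052,"z":0.016,"turn":0,"grip":1},{"x":0,"y":-0.052,"z":0.016,"turn":0,"grip":1},{"x":0,"y":-0.052,"z":0.016,"turn":0,"grip":1}])

```text
t: 1.35
tcp_pos: [356.3, 227.0, 205.4]
ee_rot: [[-0.0, -0.065, 0.998], [0.0, 0.998, 0.065], [-1.0, 0.0, -0.0]]
ft_force: [0.5, -0.8, 0.2]
opening: 94.1
```

Emit:
apply_moves(deltas=[{"x":0,"y":-0.052,"z":0.016,"turn":0,"grip":1},{"x":0.01,"y":-0.052,"z":0.016,"turn":0,"grip":1},{"x":0.03,"y":-0.052,"z":0.016,"turn":0,"grip":1},{"x":0.03,"y":-0.052,"z":0.016,"turn":0,"grip":1},{"x":0.03,"y":-0.052,"z":0.016,"turn":0,"grip":1}])

```text
t: 1.98
tcp_pos: [453.2, -27.1, 104.7]
ee_rot: [[0.001, -0.066, 0.998], [-0.0, 0.998, 0.066], [-1.0, -0.0, 0.001]]
ft_force: [1.3, 1.2, -0.7]
opening: 93.6
```

Emit:
apply_moves(deltas=[{"x":0,"y":-0.04,"z":0.018,"turn":0,"grip":1},{"x":0,"y":0,"z":0,"turn":0,"grip":1}])

```text
t: 2.22
tcp_pos: [473.8, -67.1, 105.0]
ee_rot: [[-0.001, -0.061, 0.998], [-0.001, 0.998, 0.061], [-1.0, -0.001, -0.001]]
ft_force: [0.4, 0.3, 0.5]
opening: 94.0
```

Emit:
apply_moves(deltas=[{"x":0.02,"y":-0.01,"z":0,"turn":0,"grip":1},{"x":0.013,"y":0,"z":0,"turn":0,"grip":1},{"x":0,"y":0,"z":0,"turn":0,"grip":0},{"x":0,"y":0,"z":0,"turn":0,"grip":0},{"x":0,"y":0,"z":0,"turn":0,"grip":0}], newtons=30)

```text
t: 2.85
tcp_pos: [474.3, -73.8, 73.0]
ee_rot: [[0.001, -0.066, 0.998], [0.0, 0.998, 0.066], [-1.0, 0.0, 0.001]]
ft_force: [0.2, -0.0, -0.6]
opening: 67.3
```

Emit:
apply_moves(deltas=[{"x":0,"y":0,"z":0,"turn":0,"grip":0},{"x":0,"y":0,"z":0,"turn":0,"grip":0},{"x":0,"y":0,"z":0,"turn":0,"grip":0}])

```text
t: 3.22
tcp_pos: [474.0, -74.2, 72.5]
ee_rot: [[0.0, -0.065, 0.998], [-0.0, 0.998, 0.065], [-1.0, -0.0, 0.0]]
ft_force: [0.3, -0.1, 0.1]
opening: 37.2
```

```bash
python3 - <<'E'
from h import *
im,d,P=grab('side','s1');cv2.imwrite('pics/s1c.png',cv2.resize(im[120:300,150:350,::-1],None,fx=3,fy=3))
print(telemetry.read_state()['opening'])
E
```

```text
33.41606121654269
```

View pics/s1c.png

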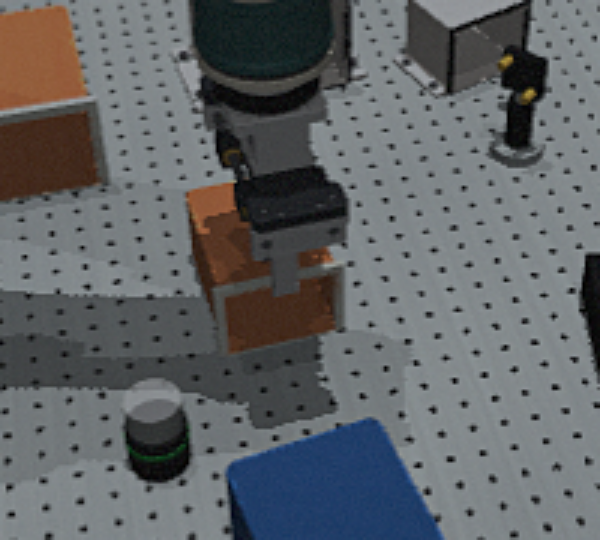

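Emit:
apply_moves(deltas=[{"x":0.001,"y":-0.002,"z":0,"turn":0,"grip":0},{"x":0,"y":0,"z":0,"turn":0,"grip":0},{"x":0,"y":0,"z":0,"turn":0,"grip":0},{"x":0,"y":0,"z":0,"turn":0,"grip":0},{"x":0,"y":0,"z":0,"turn":0,"grip":0}])

```text
t: 3.9
tcp_pos: [474.1, -76.2, 71.5]
ee_rot: [[-0.0, -0.065, 0.998], [-0.0, 0.998, 0.065], [-1.0, -0.0, -0.0]]
ft_force: [0.7, -1.4, -0.7]
opening: 5.0
```

Emit:
apply_moves(deltas=[{"x":0,"y":0,"z":-0.005,"turn":0,"grip":0},{"x":0,"y":0,"z":-0.012,"turn":0,"grip":0},{"x":0,"y":0,"z":-0.015,"turn":0,"grip":0},{"x":0,"y":0,"z":-0.015,"turn":0,"grip":0},{"x":0,"y":0,"z":-0.015,"turn":0,"grip":0}])

```text
t: 4.53
tcp_pos: [411.0, -80.3, 71.5]
ee_rot: [[-0.0, -0.065, 0.998], [0.0, 0.998, 0.065], [-1.0, 0.0, -0.0]]
ft_force: [1.1, 0.2, -1.0]
opening: 5.4
```

Emit:
apply_moves(deltas=[{"x":0,"y":0,"z":-0.01,"turn":0,"grip":0},{"x":0,"y":0,"z":0,"turn":0,"grip":0}])

```text
t: 4.78
tcp_pos: [401.7, -80.8, 71.6]
ee_rot: [[-0.0, -0.065, 0.998], [0.0, 0.998, 0.065], [-1.0, 0.0, -0.0]]
ft_force: [0.0, -0.1, -1.2]
opening: 5.4
```

```bash
python3 - <<'E'
from h import *
im,d,P=grab('side','s2');cv2.imwrite('pics/s2c.png',cv2.resize(im[120:300,150:350,::-1],None,fx=3,fy=3))
E
```

```text
(no output)
```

View pics/s2c.png

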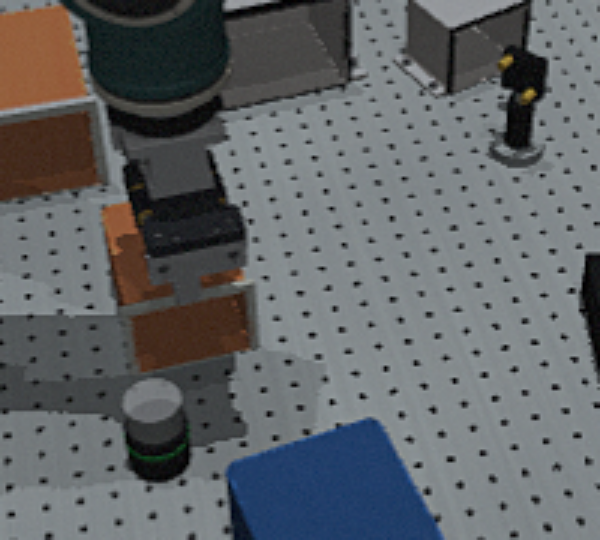

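Emit:
apply_moves(deltas=[{"x":0,"y":0,"z":0,"turn":0,"grip":0.5},{"x":0,"y":0,"z":0,"turn":0,"grip":0.5},{"x":-0.02,"y":0,"z":0,"turn":0,"grip":0.5},{"x":-0.025,"y":0,"z":0,"turn":-4.2,"grip":0.5},{"x":0,"y":-0.05,"z":0.006,"turn":0,"grip":0.5}])

```text
t: 5.45
tcp_pos: [416.6, -128.0, 118.1]
ee_rot: [[0.003, -0.144, 0.99], [0.001, 0.99, 0.144], [-1.0, 0.001, 0.003]]
ft_force: [0.9, -0.5, -1.0]
opening: 46.5
```

Emit:
apply_moves(deltas=[{"x":0,"y":-0.05,"z":0.006,"turn":0,"grip":0.5},{"x":0,"y":-0.05,"z":0.006,"turn":0,"grip":0.5},{"x":0,"y":-0.05,"z":0.006,"turn":0,"grip":0.5},{"x":0,"y":-0.05,"z":0.006,"turn":0,"grip":0.5},{"x":0,"y":-0.05,"z":0.005,"turn":0,"grip":0.5}])

```text
t: 6.08
tcp_pos: [478.9, -374.7, 116.3]
ee_rot: [[-0.0, -0.138, 0.99], [0.0, 0.99, 0.138], [-1.0, 0.0, -0.0]]
ft_force: [-0.0, 0.7, 0.9]
opening: 46.9
```

Emit:
apply_moves(deltas=[{"x":0,"y":0,"z":0,"turn":0,"grip":0.5}])

```text
t: 6.2
tcp_pos: [477.7, -376.7, 116.0]
ee_rot: [[-0.001, -0.134, 0.991], [-0.002, 0.991, 0.134], [-1.0, -0.002, -0.001]]
ft_force: [-0.6, 0.7, -0.4]
opening: 47.0
```

```bash
python3 - <<'E'
from h import *
im,d,P=grab('side','s3');cv2.imwrite('pics/s3c.png',cv2.resize(im[160:370,170:370,::-1],None,fx=2.8,fy=2.8))
im,d,P=grab('top','t3');Q=P[150:262,222:300].reshape(-1,3)
Q=P[205:290,222:305].reshape(-1,3);Q=Q[(Q[:,2]>60)&(Q[:,2]<85)];print(cv2.minAreaRect(Q[:,:2].astype(np.float32)),len(Q))
E
```

```text
((397.66351318359375, -18.537696838378906), (105.4383316040039, 134.2529296875), 4.372504234313965) 2537
```

View pics/s3c.png

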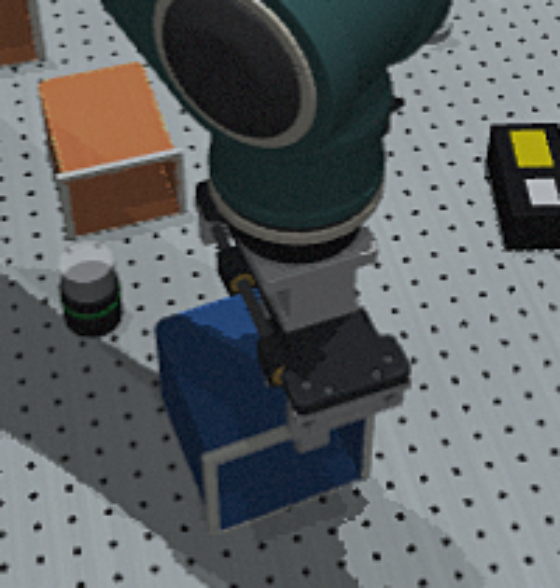

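The inner can is parked flat at (398,-19) and the jaw is over the middle can's flange. I'll descend and grip.

Emit:
apply_moves(deltas=[{"x":0.02,"y":0.003,"z":0,"turn":0,"grip":0.5},{"x":0.0065,"y":0,"z":0,"turn":0,"grip":0},{"x":0,"y":0,"z":0,"turn":0,"grip":0},{"x":0,"y":0,"z":0,"turn":0,"grip":0},{"x":0,"y":0,"z":0,"turn":0,"grip":0}], newtons=40)

```text
t: 6.92
tcp_pos: [478.2, -370.3, 90.5]
ee_rot: [[0.001, -0.138, 0.99], [-0.001, 0.99, 0.138], [-1.0, -0.001, 0.001]]
ft_force: [-0.2, -3.8, 0.6]
opening: 10.4
```

Emit:
apply_moves(deltas=[{"x":0,"y":0,"z":0,"turn":0,"grip":0},{"x":0,"y":0,"z":0,"turn":0,"grip":0}])

```text
t: 7.18
tcp_pos: [478.1, -370.5, 90.5]
ee_rot: [[0.001, -0.138, 0.99], [-0.001, 0.99, 0.138], [-1.0, -0.001, 0.001]]
ft_force: [-0.5, -0.3, 6.1]
opening: 4.6
```

Emit:
apply_moves(deltas=[{"x":0,"y":0,"z":0.006,"turn":0,"grip":0},{"x":0,"y":0,"z":0.016,"turn":0,"grip":0},{"x":0,"y":0,"z":0.02,"turn":0,"grip":0},{"x":0,"y":0,"z":0.02,"turn":0,"grip":0},{"x":0,"y":0.01,"z":0.016,"turn":0,"grip":0}])

```text
t: 7.8
tcp_pos: [554.1, -350.7, 90.5]
ee_rot: [[0.0, -0.137, 0.991], [-0.002, 0.991, 0.137], [-1.0, -0.002, -0.0]]
ft_force: [-2.6, -3.2, 8.2]
opening: 4.7
```

Emit:
apply_moves(deltas=[{"x":0,"y":0.015,"z":0.002,"turn":0.9,"grip":0},{"x":0,"y":0.025,"z":0.003,"turn":0.9,"grip":0},{"x":0,"y":0.03,"z":0.003,"turn":0,"grip":0},{"x":0,"y":0.03,"z":0.003,"turn":0,"grip":0},{"x":0,"y":0.03,"z":0.003,"turn":0,"grip":0}])

```text
t: 8.43
tcp_pos: [553.2, -218.5, 90.5]
ee_rot: [[0.001, -0.106, 0.994], [-0.001, 0.994, 0.106], [-1.0, -0.001, 0.001]]
ft_force: [0.4, -3.9, 5.2]
opening: 4.5
```

```bash
python3 - <<'E'
from h import *
im,d,P=grab('side','s4');cv2.imwrite('pics/s4c.png',cv2.resize(im[120:330,150:400,::-1],None,fx=2.8,fy=2.8))
E
```

```text
(no output)
```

View pics/s4c.png

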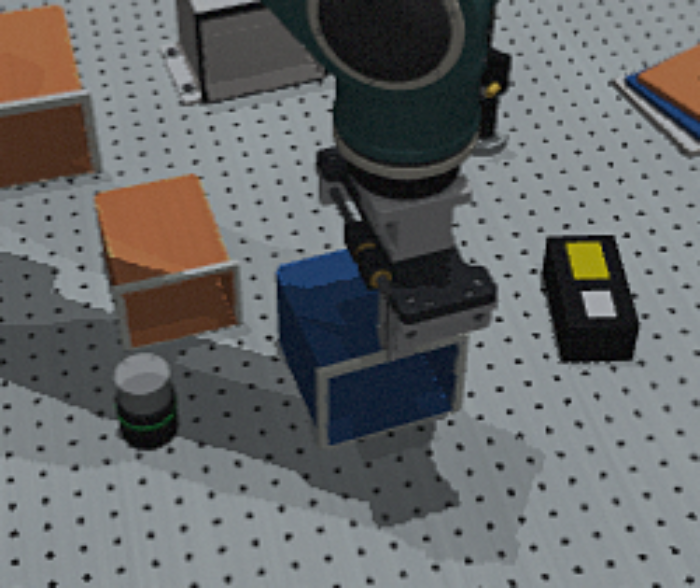

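Emit:
apply_moves(deltas=[{"x":0,"y":0.03,"z":0.0035,"turn":0,"grip":0},{"x":0,"y":0.03,"z":0.0035,"turn":0,"grip":0},{"x":0,"y":0.03,"z":0.0035,"turn":0,"grip":0},{"x":0,"y":0.03,"z":0.0035,"turn":0,"grip":0},{"x":0,"y":0.03,"z":0.0035,"turn":0,"grip":0}])

```text
t: 9.1
tcp_pos: [554.7, -67.5, 90.5]
ee_rot: [[0.001, -0.106, 0.994], [-0.001, 0.994, 0.106], [-1.0, -0.001, 0.001]]
ft_force: [-0.1, -3.6, 6.2]
opening: 4.7
```

Emit:
apply_moves(deltas=[{"x":0,"y":0.03,"z":0.0035,"turn":0,"grip":0},{"x":0,"y":0.03,"z":0.0035,"turn":0,"grip":0},{"x":0,"y":0.03,"z":0.0035,"turn":0,"grip":0},{"x":0,"y":0.03,"z":0.0035,"turn":0,"grip":0},{"x":0,"y":0.025,"z":0.0035,"turn":0,"grip":0}])

```text
t: 9.72
tcp_pos: [556.6, 78.9, 90.5]
ee_rot: [[0.001, -0.107, 0.994], [-0.0, 0.994, 0.107], [-1.0, -0.0, 0.001]]
ft_force: [-0.4, -4.0, 6.7]
opening: 5.1
```

Emit:
apply_moves(deltas=[{"x":0,"y":0.01,"z":0,"turn":0,"grip":0}])

```text
t: 9.85
tcp_pos: [555.7, 89.3, 90.4]
ee_rot: [[0.001, -0.108, 0.994], [-0.0, 0.994, 0.108], [-1.0, -0.0, 0.001]]
ft_force: [0.8, -5.5, 6.1]
opening: 4.4
```

```bash
cat > m.py <<'E'
from h import *
import sys
def rect(P,box,lo,hi):
    a,b,c,d=box;Q=P[b:d,a:c].reshape(-1,3);Q=Q[(Q[:,2]>lo)&(Q[:,2]<hi)]
    return Q
E
python3 - <<'E'
from h import *
im,d,P=grab('side','s5');cv2.imwrite('pics/s5c.png',cv2.resize(im[80:250,150:400,::-1],None,fx=2.8,fy=2.8))
im,d,P=grab('top','t5');np.savez('pics/t5.npz',im=im,P=P);cv2.imwrite('pics/t5c.png',cv2.resize(im[130:250,70:270,::-1],None,fx=4,fy=4))
E
```

```text
(no output)
```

View pics/s5c.png

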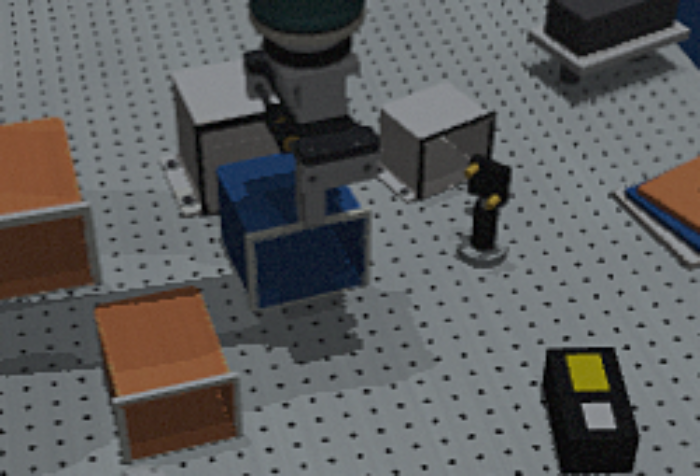

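View pics/t5c.png

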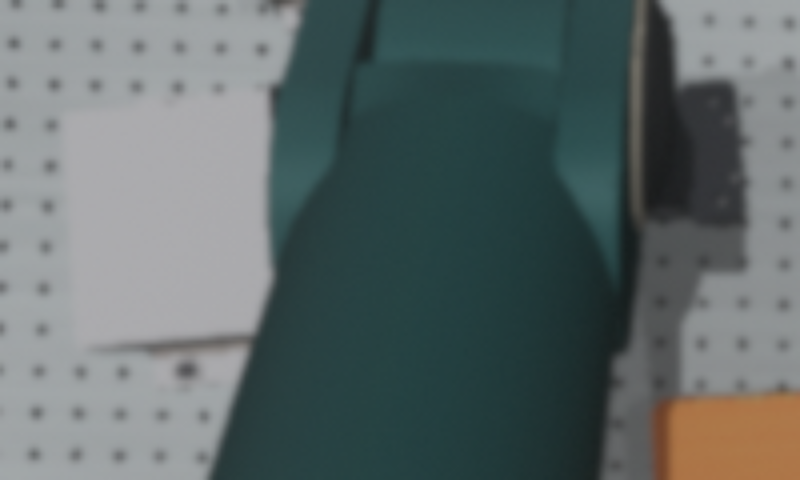

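```bash
python3 - <<'E'
from h import *
z=np.load('pics/side0.npz');P0=z['P']
im=cv2.imread('pics/s5.png')
im2,d,P=grab('side','s5b')
np.savez('pics/s5b.npz',im=im2,P=P)
a=np.radians(6.1);ax=np.array([-np.sin(a),np.cos(a)]);wd=np.array([np.cos(a),np.sin(a)]);m=np.array([541.8,248.8])
def loc(Q): return np.c_[(Q[:,:2]-m)@ax,(Q[:,:2]-m)@wd,Q[:,2]]
def flat(P,b): 
    Q=P[b[1]:b[3],b[0]:b[2]].reshape(-1,3);return Q[np.isfinite(Q[:,0])]
L=flat(P0,(205,98,272,155));L=L[L[:,2]>95];print('outer roof side0',cv2.minAreaRect(L[:,:2].astype(np.float32)),np.median(L[:,2]))
T=flat(np.load('pics/top0.npz')['P'],(75,145,165,228));T=T[T[:,2]>98];
for nm,Q in(('top',T),('side',L)):
    l=loc(Q);
    for lo in(-5,20,40,60,80,100):
        s=l[(l[:,0]>lo)&(l[:,0]<lo+15)]
        if len(s)>20: print(nm,lo,'lat %.1f %.1f n%d'%(*np.percentile(s[:,1],[1,99]),len(s)))
M=loc(flat(P,(215,125,290,195)))
fr=M[(M[:,2]>5)&(M[:,2]<85)]
for zl in(10,25,40,55,70):
    s=fr[(abs(fr[:,2]-zl)<5)&(fr[:,0]<-60)];print('mid z',zl,'lat %.1f %.1f'%tuple(np.percentile(s[:,1],[1,99])),'ax min %.1f'%np.percentile(s[:,0],2),len(s))
R=M[(M[:,2]>84)&(M[:,2]<93.5)];
for lo in(-155,-140,-120,-100,-80,-60,-40):
    s=R[(R[:,0]>lo)&(R[:,0]<lo+15)]
    if len(s)>10: print('midroof',lo,'lat %.1f %.1f n%d'%(*np.percentile(s[:,1],[1,99]),len(s)))
E
```

```text
outer roof side0 ((536.8668212890625, 307.1502990722656), (137.4784393310547, 128.98094177246094), 6.168506622314453) 104.31413331543376
top -5 lat -69.3 68.3 n319
top 20 lat -64.8 64.9 n420
top 40 lat -65.3 64.3 n416
top 60 lat -65.5 63.6 n419
top 80 lat -65.6 63.4 n417
top 100 lat -64.6 64.7 n422
side -5 lat -66.3 69.9 n176
side 20 lat -62.7 65.1 n135
side 40 lat -61.8 66.1 n130
side 60 lat -62.7 65.1 n123
side 80 lat -62.4 66.5 n121
side 100 lat -61.8 65.5 n108
mid z 10 lat -64.3 56.3 ax min -165.9 78
mid z 25 lat -62.8 57.3 ax min -165.4 57
mid z 40 lat -63.0 60.1 ax min -165.8 58
mid z 55 lat -63.7 58.8 ax min -165.5 55
mid z 70 lat -142.2 58.0 ax min -236.1 158
midroof -155 lat -59.4 51.8 n83
midroof -140 lat -57.9 52.7 n108
midroof -120 lat -58.8 52.1 n87
midroof -100 lat -57.8 7.2 n70
midroof -80 lat -59.8 13.6 n89
midroof -60 lat -58.2 18.1 n88
midroof -40 lat -54.3 9.3 n12
```

Relative to the outer axis in the same camera, the middle can is about 4 mm towards -x and its heading is aligned. Its closed end is 40 mm short of the mouth. I'll correct sideways and advance.

Emit:
apply_moves(deltas=[{"x":0,"y":0.01,"z":0.002,"turn":0,"grip":0},{"x":0,"y":0.01,"z":0.002,"turn":0,"grip":0},{"x":0,"y":0.01,"z":0,"turn":0,"grip":0},{"x":0,"y":0,"z":0,"turn":0,"grip":0}])

```text
t: 10.5
tcp_pos: [556.4, 119.5, 90.4]
ee_rot: [[0.001, -0.108, 0.994], [0.001, 0.994, 0.108], [-1.0, 0.001, 0.001]]
ft_force: [0.7, 3.4, 6.0]
opening: 4.4
```

```bash
python3 - <<'E'
from h import *
im,d,P=grab('side','s6');cv2.imwrite('pics/s6c.png',cv2.resize(im[80:210,180:330,::-1],None,fx=4.5,fy=4.5))
E
```

```text
(no output)
```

View pics/s6c.png

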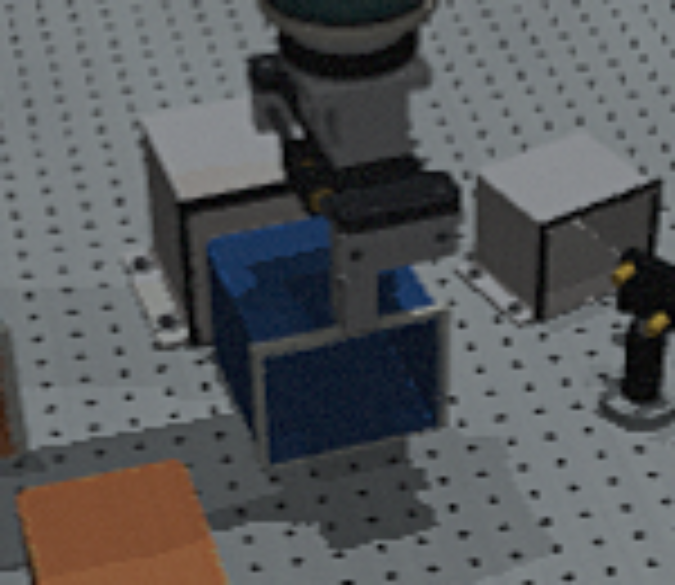

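Emit:
apply_moves(deltas=[{"x":0,"y":0.01,"z":0,"turn":0,"grip":0},{"x":0,"y":0.01,"z":0,"turn":0,"grip":0},{"x":0,"y":0.01,"z":0,"turn":0,"grip":0},{"x":0,"y":0.01,"z":0,"turn":0,"grip":0}])

```text
t: 11.05
tcp_pos: [552.2, 157.8, 90.5]
ee_rot: [[0.001, -0.106, 0.994], [-0.001, 0.994, 0.106], [-1.0, -0.001, 0.001]]
ft_force: [0.7, -3.6, 8.1]
opening: 4.6
```

Emit:
apply_moves(deltas=[{"x":0,"y":0.01,"z":0,"turn":0,"grip":0},{"x":0,"y":0.01,"z":0,"turn":0,"grip":0},{"x":0,"y":0,"z":0,"turn":0,"grip":0}])

```text
t: 11.42
tcp_pos: [549.9, 179.3, 90.4]
ee_rot: [[0.001, -0.108, 0.994], [0.001, 0.994, 0.108], [-1.0, 0.001, 0.001]]
ft_force: [0.3, 3.4, 6.2]
opening: 5.1
```

```bash
python3 - <<'E'
from h import *
im,d,P=grab('side','s7');cv2.imwrite('pics/s7c.png',cv2.resize(im[80:210,180:330,::-1],None,fx=4.5,fy=4.5))
E
```

```text
(no output)
```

View pics/s7c.png

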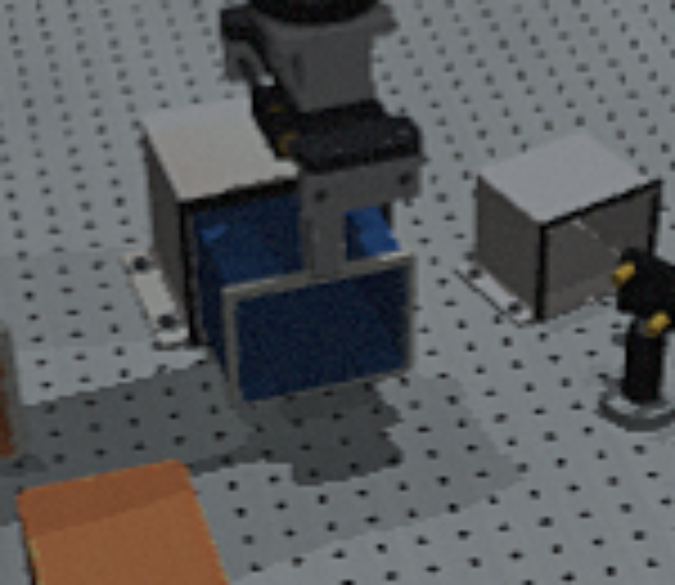

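Emit:
apply_moves(deltas=[{"x":0,"y":0.01,"z":0,"turn":0,"grip":0},{"x":0,"y":0.01,"z":0,"turn":0,"grip":0},{"x":-0.001,"y":0.01,"z":0,"turn":0,"grip":0},{"x":0,"y":0,"z":0,"turn":0,"grip":0.25},{"x":0,"y":0,"z":0,"turn":0,"grip":0.25}])

```text
t: 12.1
tcp_pos: [546.2, 207.7, 90.8]
ee_rot: [[-0.0, -0.107, 0.994], [-0.0, 0.994, 0.107], [-1.0, -0.0, -0.0]]
ft_force: [0.9, -2.3, 2.3]
opening: 21.0
```

Emit:
apply_moves(deltas=[{"x":0,"y":0,"z":0,"turn":0,"grip":0.25},{"x":-0.04,"y":0,"z":0,"turn":0,"grip":0.25},{"x":-0.02,"y":-0.03,"z":0,"turn":0,"grip":0.8},{"x":0,"y":-0.05,"z":0,"turn":0,"grip":1},{"x":0,"y":0,"z":0,"turn":0,"grip":1}])

```text
t: 12.72
tcp_pos: [555.3, 124.4, 151.4]
ee_rot: [[0.001, -0.101, 0.995], [-0.001, 0.995, 0.101], [-1.0, -0.001, 0.0]]
ft_force: [0.1, 0.8, -0.1]
opening: 50.5
```

```bash
python3 - <<'E'
from h import *
print(telemetry.read_state()['joint_pos'])
im,d,P=grab('side','s8');cv2.imwrite('pics/s8c.png',cv2.resize(im[80:210,180:330,::-1],None,fx=4.5,fy=4.5))
E
```

```text
[-36.61725799  23.22252799  26.35188269 104.37696243 -12.23743196
  55.19277546  90.73223556]
```

View pics/s8c.png

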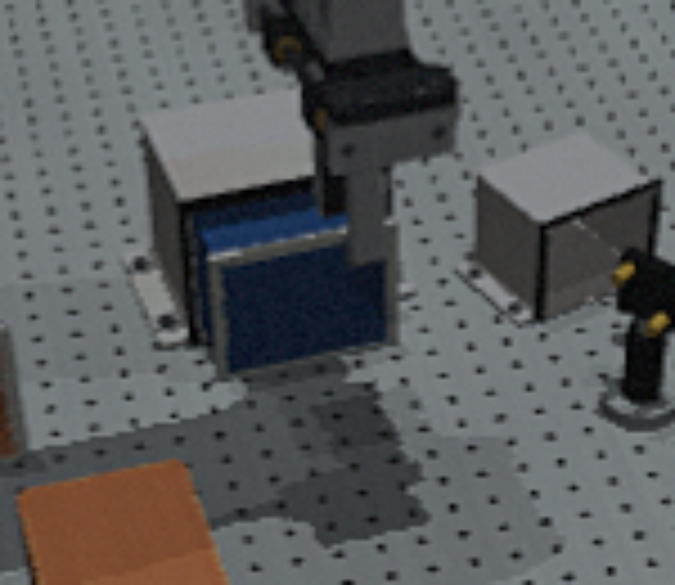

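Emit:
apply_moves(deltas=[{"x":0,"y":0,"z":0,"turn":10,"grip":1},{"x":0.014,"y":0,"z":0,"turn":10,"grip":1},{"x":0.014,"y":0,"z":0,"turn":10,"grip":1},{"x":0.014,"y":0,"z":0,"turn":10,"grip":1},{"x":0.014,"y":0,"z":0,"turn":10,"grip":1}])

```text
t: 13.4
tcp_pos: [554.6, 129.6, 94.2]
ee_rot: [[-0.001, 0.696, 0.718], [0.0, 0.718, -0.696], [-1.0, -0.0, -0.0]]
ft_force: [0.5, 0.1, 0.3]
opening: 94.0
```

Emit:
apply_moves(deltas=[{"x":0.014,"y":0,"z":0,"turn":10,"grip":1},{"x":0.014,"y":0,"z":0,"turn":10,"grip":1},{"x":0.014,"y":0,"z":0,"turn":10,"grip":1},{"x":0.014,"y":0,"z":0,"turn":10,"grip":1},{"x":0.014,"y":0,"z":0,"turn":0,"grip":1}])

```text
t: 14.02
tcp_pos: [554.5, 129.5, 23.9]
ee_rot: [[-0.001, 0.994, 0.109], [-0.001, 0.109, -0.994], [-1.0, -0.001, 0.001]]
ft_force: [0.0, 0.5, -0.7]
opening: 94.1
```

Emit:
apply_moves(deltas=[{"x":0,"y":0,"z":-0.02,"turn":0,"grip":1},{"x":0,"y":0,"z":-0.02,"turn":0,"grip":1},{"x":0,"y":0,"z":0,"turn":0,"grip":1}])

```text
t: 14.4
tcp_pos: [550.4, 171.1, 25.2]
ee_rot: [[0.0, 0.994, 0.112], [0.001, 0.112, -0.994], [-1.0, 0.0, -0.001]]
ft_force: [-0.2, -0.8, 0.0]
opening: 94.1
```

```bash
python3 - <<'E'
from h import *
im,d,P=grab('side','s9');cv2.imwrite('pics/s9c.png',cv2.resize(im[80:230,180:330,::-1],None,fx=4,fy=4))
E
```

```text
(no output)
```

View pics/s9c.png

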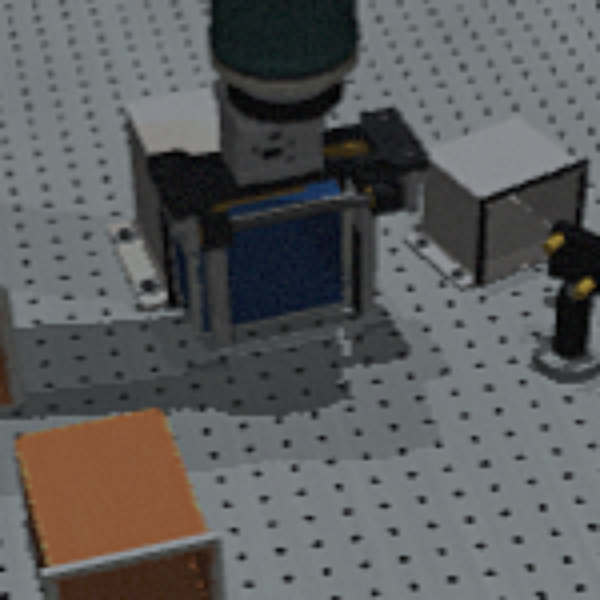

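Emit:
apply_moves(deltas=[{"x":0,"y":0,"z":-0.012,"turn":0,"grip":1},{"x":0,"y":0,"z":-0.012,"turn":0,"grip":1},{"x":0,"y":0,"z":-0.01,"turn":0,"grip":1}])

```text
t: 14.82
tcp_pos: [547.0, 202.9, 25.0]
ee_rot: [[0.0, 0.994, 0.107], [-0.0, 0.107, -0.994], [-1.0, 0.0, 0.0]]
ft_force: [0.9, -1.2, 0.0]
opening: 94.1
```

Emit:
apply_moves(deltas=[{"x":0,"y":0,"z":-0.007,"turn":0,"grip":1},{"x":0,"y":0,"z":-0.007,"turn":0,"grip":1},{"x":0,"y":0,"z":0,"turn":0,"grip":1}])

```text
t: 15.2
tcp_pos: [545.4, 216.5, 24.9]
ee_rot: [[-0.0, 0.994, 0.107], [0.0, 0.107, -0.994], [-1.0, -0.0, -0.0]]
ft_force: [-0.8, 0.1, -0.2]
opening: 94.1
```

```bash
python3 - <<'E'
from h import *
im,d,P=grab('side','s10');cv2.imwrite('pics/s10c.png',cv2.resize(im[80:230,180:330,::-1],None,fx=4,fy=4))
E
```

```text
(no output)
```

View pics/s10c.png

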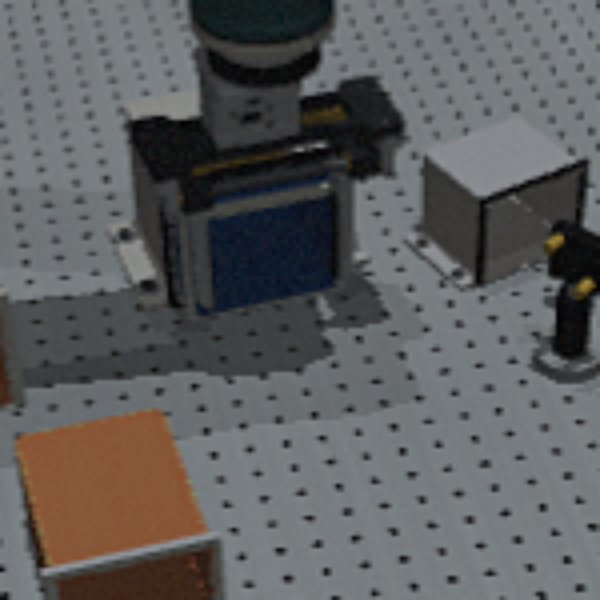

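Emit:
apply_moves(deltas=[{"x":0,"y":0,"z":-0.006,"turn":0,"grip":1},{"x":0,"y":0,"z":-0.005,"turn":0,"grip":1},{"x":0,"y":0,"z":-0.002,"turn":0,"grip":1}])

```text
t: 15.62
tcp_pos: [544.1, 229.3, 25.0]
ee_rot: [[0.0, 0.994, 0.107], [-0.0, 0.107, -0.994], [-1.0, 0.0, 0.0]]
ft_force: [0.0, -1.3, 1.4]
opening: 94.1
```

Emit:
apply_moves(deltas=[{"x":0,"y":0,"z":-0.002,"turn":0,"grip":1},{"x":0,"y":0,"z":0,"turn":0,"grip":1}])

```text
t: 15.88
tcp_pos: [544.0, 230.8, 25.0]
ee_rot: [[0.0, 0.994, 0.107], [-0.0, 0.107, -0.994], [-1.0, 0.0, 0.0]]
ft_force: [0.7, -2.0, -0.5]
opening: 94.0
```

Emit:
apply_moves(deltas=[{"x":0,"y":0,"z":-0.002,"turn":0,"grip":1},{"x":0,"y":0,"z":0,"turn":0,"grip":1}])

```text
t: 16.12
tcp_pos: [543.9, 230.7, 25.0]
ee_rot: [[0.0, 0.994, 0.106], [-0.002, 0.106, -0.994], [-1.0, -0.0, 0.002]]
ft_force: [0.4, -12.6, 2.2]
opening: 94.0
```

Emit:
apply_moves(deltas=[{"x":0,"y":0,"z":-0.0015,"turn":0,"grip":1},{"x":0,"y":0,"z":0,"turn":0,"grip":1}])

```text
t: 16.38
tcp_pos: [543.9, 230.7, 25.0]
ee_rot: [[0.0, 0.994, 0.105], [-0.004, 0.105, -0.994], [-1.0, -0.0, 0.004]]
ft_force: [1.4, -20.1, 4.0]
opening: 93.5
```

Emit:
apply_moves(deltas=[{"x":0,"y":0,"z":0.02,"turn":0,"grip":1},{"x":-0.05,"y":0,"z":0.06,"turn":0,"grip":1},{"x":-0.06,"y":0,"z":0.06,"turn":0,"grip":1},{"x":0,"y":0,"z":0.06,"turn":0,"grip":1},{"x":0,"y":0,"z":0.06,"turn":0,"grip":1}])

```text
t: 17.0
tcp_pos: [568.4, 1.7, 109.8]
ee_rot: [[0.001, 0.994, 0.107], [0.001, 0.107, -0.994], [-1.0, 0.001, -0.001]]
ft_force: [1.0, 0.7, -0.3]
opening: 94.1
```

```bash
python3 - <<'E'
from h import *
im,d,P=grab('side','s11');np.savez('pics/s11.npz',im=im,P=P);cv2.imwrite('pics/s11c.png',cv2.resize(im[80:230,140:330,::-1],None,fx=4,fy=4))
im,d,P=grab('top','t11');np.savez('pics/t11.npz',im=im,P=P);cv2.imwrite('pics/t11c.png',cv2.resize(im[130:270,70:320,::-1],None,fx=3,fy=3))
E
```

```text
(no output)
```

View pics/s11c.png

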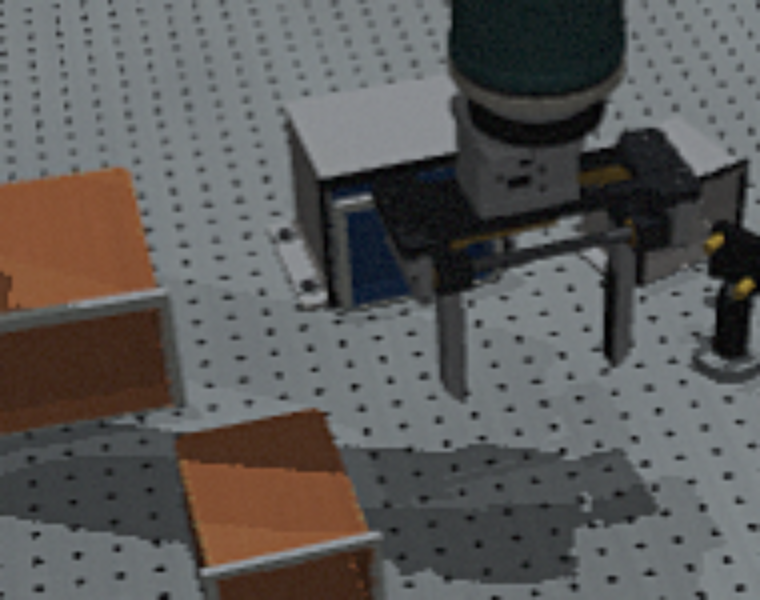

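View pics/t11c.png

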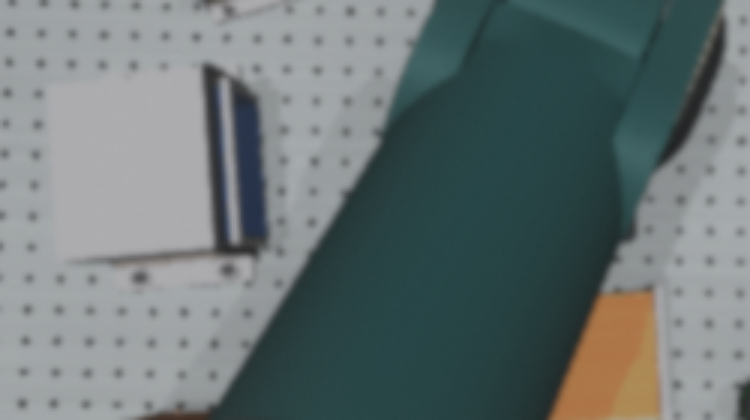

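```bash
python3 - <<'E'
from h import *
P=np.load('pics/t11.npz')['P']
a=np.radians(6.1);ax=np.array([-np.sin(a),np.cos(a)]);wd=np.array([np.cos(a),np.sin(a)]);m=np.array([541.8,248.8])
Q=P[145:225,75:165].reshape(-1,3);Q=Q[np.isfinite(Q[:,0])]
l=np.c_[(Q[:,:2]-m)@ax,(Q[:,:2]-m)@wd,Q[:,2]]
for lo in range(-60,60,20):
    s=l[(l[:,1]>lo)&(l[:,1]<lo+20)]
    o=s[s[:,2]>103];f=s[(s[:,2]>84)&(s[:,2]<101)]
    print(lo,'outer edge %.1f'%np.percentile(o[:,0],.5),'z %.1f'%np.median(o[:,2]),'mid flange min/med %.1f %.1f z %.1f n%d'%(np.percentile(f[:,0],2),np.median(f[:,0]),np.median(f[:,2]),len(f)))
f=l[(l[:,2]>88)&(l[:,2]<99)&(l[:,0]<-2)];print('flange lat',np.percentile(f[:,1],[1,99]))
E
```

```text
-60 outer edge -0.3 z 105.8 mid flange min/med -9.1 -4.5 z 92.0 n53
-40 outer edge -0.6 z 105.9 mid flange min/med -8.8 -4.8 z 93.0 n49
-20 outer edge -0.3 z 106.0 mid flange min/med -9.0 -4.6 z 92.6 n53
0 outer edge -0.4 z 106.0 mid flange min/med -9.2 -4.5 z 92.1 n48
20 outer edge -0.2 z 106.0 mid flange min/med -9.0 -4.1 z 93.0 n53
40 outer edge -0.4 z 105.9 mid flange min/med -9.3 -4.7 z 93.1 n51
flange lat [-63.1032286  59.4827684]
```

Home: the middle flange stands 8.7 mm proud (nominal 8.5), even across its width, and about 1.5 mm off axis. Now I'll fetch the inner can.

Emit:
apply_moves(deltas=[{"x":0,"y":0,"z":0,"turn":-10.7,"grip":0.5},{"x":0,"y":0,"z":0,"turn":-10.7,"grip":0.5},{"x":0,"y":0,"z":0,"turn":-10.7,"grip":0.5},{"x":0,"y":0,"z":0,"turn":-10.7,"grip":0.5},{"x":0,"y":0,"z":0,"turn":-10.7,"grip":0.5}])

```text
t: 17.73
tcp_pos: [568.2, 3.3, 109.2]
ee_rot: [[0.0, 0.501, 0.866], [0.0, 0.866, -0.501], [-1.0, 0.0, -0.0]]
ft_force: [0.2, 0.0, -0.8]
opening: 48.8
```

Emit:
apply_moves(deltas=[{"x":0,"y":0,"z":0,"turn":-10.7,"grip":0.5},{"x":0,"y":0,"z":0,"turn":-10.7,"grip":0.5},{"x":0,"y":0,"z":0,"turn":-10.7,"grip":0.5},{"x":0,"y":0,"z":0,"turn":-2.4,"grip":0.5},{"x":0,"y":-0.016,"z":-0.04,"turn":0,"grip":0.5}])

```text
t: 18.35
tcp_pos: [530.4, -14.9, 109.0]
ee_rot: [[0.001, -0.071, 0.997], [-0.0, 0.997, 0.071], [-1.0, -0.0, 0.001]]
ft_force: [-1.5, -1.0, 0.1]
opening: 46.8
```

Emit:
apply_moves(deltas=[{"x":0,"y":-0.016,"z":-0.04,"turn":0,"grip":0.5},{"x":0,"y":-0.016,"z":-0.04,"turn":0,"grip":0.5},{"x":0,"y":-0.016,"z":-0.04,"turn":0,"grip":0.5},{"x":0,"y":0,"z":0,"turn":0,"grip":0.5}])

```text
t: 18.85
tcp_pos: [411.2, -72.8, 109.3]
ee_rot: [[-0.0, -0.066, 0.998], [0.001, 0.998, 0.066], [-1.0, 0.001, -0.0]]
ft_force: [0.8, -0.7, 0.1]
opening: 47.3
```

Emit:
apply_moves(deltas=[{"x":0.02,"y":-0.0075,"z":-0.0095,"turn":0,"grip":0.5},{"x":0.0175,"y":0,"z":0,"turn":0,"grip":0.5},{"x":0,"y":0,"z":0,"turn":0,"grip":0},{"x":0,"y":0,"z":0,"turn":0,"grip":0},{"x":0,"y":0,"z":0,"turn":0,"grip":0}], newtons=40)

```text
t: 19.48
tcp_pos: [404.8, -80.0, 71.9]
ee_rot: [[0.0, -0.071, 0.997], [-0.0, 0.997, 0.071], [-1.0, -0.0, 0.0]]
ft_force: [-0.1, 0.1, 0.8]
opening: 20.6
```

Emit:
apply_moves(deltas=[{"x":0,"y":0,"z":0,"turn":0,"grip":0},{"x":0,"y":0,"z":0,"turn":0,"grip":0},{"x":0,"y":0,"z":0,"turn":0,"grip":0}])

```text
t: 19.85
tcp_pos: [404.6, -80.1, 71.8]
ee_rot: [[0.0, -0.072, 0.997], [-0.0, 0.997, 0.072], [-1.0, -0.0, 0.0]]
ft_force: [-0.0, 0.3, 2.8]
opening: 5.3
```

Emit:
apply_moves(deltas=[{"x":0,"y":0.004,"z":0.007,"turn":-1,"grip":0},{"x":0,"y":0.011,"z":0.015,"turn":-1,"grip":0},{"x":0,"y":0.016,"z":0.02,"turn":0,"grip":0},{"x":0,"y":0.016,"z":0.02,"turn":0,"grip":0},{"x":0,"y":0.016,"z":0.02,"turn":0,"grip":0}])

```text
t: 20.48
tcp_pos: [480.5, -8.4, 71.8]
ee_rot: [[0.0, -0.107, 0.994], [-0.0, 0.994, 0.107], [-1.0, -0.0, 0.0]]
ft_force: [-3.2, -3.1, 9.6]
opening: 4.8
```

Emit:
apply_moves(deltas=[{"x":0,"y":0.016,"z":0.02,"turn":0,"grip":0},{"x":0,"y":0.016,"z":0.02,"turn":0,"grip":0},{"x":0,"y":0.016,"z":0.02,"turn":0,"grip":0},{"x":0,"y":0.016,"z":0.018,"turn":0,"grip":0},{"x":0,"y":0.01,"z":0.01,"turn":0,"grip":0}])

```text
t: 21.1
tcp_pos: [560.2, 74.9, 71.8]
ee_rot: [[0.0, -0.108, 0.994], [-0.0, 0.994, 0.108], [-1.0, -0.0, 0.0]]
ft_force: [-1.8, -3.7, 9.0]
opening: 4.9
```

Emit:
apply_moves(deltas=[{"x":0,"y":0,"z":0.003,"turn":0,"grip":0},{"x":0,"y":0,"z":0,"turn":0,"grip":0}])

```text
t: 21.35
tcp_pos: [562.8, 75.5, 71.8]
ee_rot: [[0.001, -0.108, 0.994], [0.001, 0.994, 0.108], [-1.0, 0.001, 0.001]]
ft_force: [-1.0, 2.3, 6.2]
opening: 4.9
```

```bash
python3 - <<'E'
from h import *
im,d,P=grab('side','s12');np.savez('pics/s12.npz',im=im,P=P);cv2.imwrite('pics/s12c.png',cv2.resize(im[80:230,180:330,::-1],None,fx=4,fy=4))
P1=np.load('pics/s11.npz')['P']
a=np.radians(6.1);ax=np.array([-np.sin(a),np.cos(a)]);wd=np.array([np.cos(a),np.sin(a)]);m=np.array([541.8,248.8])
def L(P,b):
    Q=P[b[1]:b[3],b[0]:b[2]].reshape(-1,3);Q=Q[np.isfinite(Q[:,0])];return np.c_[(Q[:,:2]-m)@ax,(Q[:,:2]-m)@wd,Q[:,2]]
M=L(P,(205,110,290,200))
for zl in(15,30,45,60):
    s=M[(abs(M[:,2]-zl)<6)&(M[:,0]<-140)];print('in z',zl,'lat',np.round(np.percentile(s[:,1],[1,99]),1),'ax %.1f'%np.percentile(s[:,0],2),len(s))
for lo in range(-175,-30,20):
    s=M[(M[:,2]>63)&(M[:,2]<76)&(M[:,0]>lo)&(M[:,0]<lo+20)]
    if len(s)>10: print('roof',lo,np.round(np.percentile(s[:,1],[1,99]),1),len(s))
for nm,A in(('s11',L(P1,(205,98,290,165))),('s12',L(P,(205,98,290,165)))):
  for zl in(20,40,60,80):
    s=A[(abs(A[:,2]-zl)<6)&(A[:,0]<-3)&(A[:,0]>-16)];
    if len(s)>5: print(nm,'mid front z',zl,np.round(np.percentile(s[:,1],[1,99]),1),len(s))
E
```

```text
in z 15 lat [-50.2  55.9] ax -182.4 43
in z 30 lat [-49.2  58. ] ax -180.9 44
in z 45 lat [-49.2  56.6] ax -181.1 37
in z 60 lat [-49.5  56.8] ax -182.0 49
roof -175 [-45.5  50. ] 92
roof -155 [-44.8  50.8] 119
roof -135 [-45.2  40. ] 87
roof -115 [-45.7  13.5] 105
roof -95 [-45.2  19.4] 102
roof -75 [-45.4  23.4] 103
roof -55 [-40.8  14. ] 37
s11 mid front z 20 [-61.8  61.2] 15
s11 mid front z 40 [-65.9  62.8] 16
s11 mid front z 60 [-68.  -54.4] 13
s11 mid front z 80 [-60.3 -41.9] 13
s12 mid front z 20 [-62.  -53.5] 10
s12 mid front z 40 [-65.8 -52.5] 13
s12 mid front z 60 [-67.4 -53.3] 14
s12 mid front z 80 [-63.4 -23.3] 17
```

View pics/s12c.png

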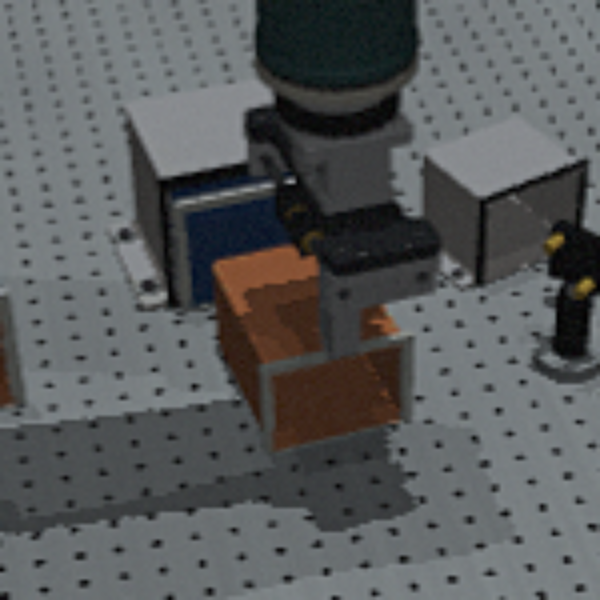

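Emit:
apply_moves(deltas=[{"x":0,"y":0.006,"z":-0.0035,"turn":0,"grip":0},{"x":0,"y":0.012,"z":0,"turn":0,"grip":0},{"x":0,"y":0.012,"z":0,"turn":0,"grip":0},{"x":0,"y":0.01,"z":0,"turn":0,"grip":0},{"x":0,"y":0.01,"z":0,"turn":0,"grip":0}])

```text
t: 22.02
tcp_pos: [553.5, 123.8, 71.8]
ee_rot: [[0.0, -0.107, 0.994], [-0.0, 0.994, 0.107], [-1.0, -0.001, 0.0]]
ft_force: [0.4, -5.2, 6.5]
opening: 4.8
```

```bash
python3 - <<'E'
from h import *
im,d,P=grab('side','s13');cv2.imwrite('pics/s13c.png',cv2.resize(im[80:230,180:330,::-1],None,fx=4,fy=4))
E
```

```text
(no output)
```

View pics/s13c.png

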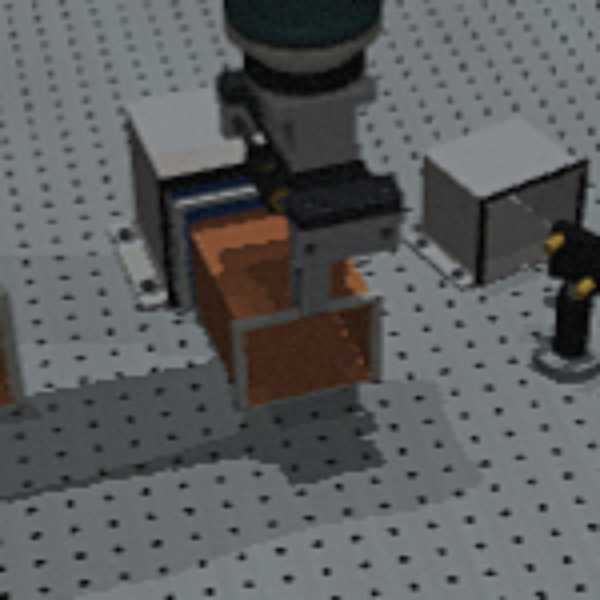

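Its end is entering with a visible gap on the left. I'll continue slowly.

Emit:
apply_moves(deltas=[{"x":0,"y":0.008,"z":0,"turn":0,"grip":0},{"x":0,"y":0.008,"z":0,"turn":0,"grip":0},{"x":0,"y":0.008,"z":0,"turn":0,"grip":0}])

```text
t: 22.45
tcp_pos: [550.9, 147.7, 71.9]
ee_rot: [[0.0, -0.107, 0.994], [-0.0, 0.994, 0.107], [-1.0, -0.0, 0.0]]
ft_force: [0.2, -3.9, 7.2]
opening: 4.5
```

Emit:
apply_moves(deltas=[{"x":0,"y":0.01,"z":0,"turn":0,"grip":0},{"x":0,"y":0.01,"z":0,"turn":0,"grip":0},{"x":0,"y":0.01,"z":0,"turn":0,"grip":0}])

```text
t: 22.82
tcp_pos: [547.6, 177.7, 71.8]
ee_rot: [[0.0, -0.107, 0.994], [-0.0, 0.994, 0.107], [-1.0, -0.0, 0.0]]
ft_force: [0.1, -3.8, 5.4]
opening: 4.6
```

```bash
python3 - <<'E'
from h import *
im,d,P=grab('side','s14');cv2.imwrite('pics/s14c.png',cv2.resize(im[80:230,180:330,::-1],None,fx=4,fy=4))
E
```

```text
(no output)
```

View pics/s14c.png

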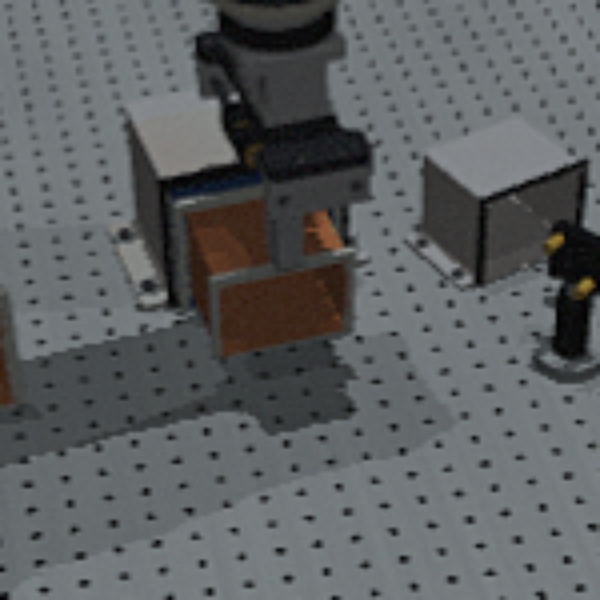

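Emit:
apply_moves(deltas=[{"x":0,"y":0.008,"z":0,"turn":0,"grip":0},{"x":-0.0005,"y":0.008,"z":0,"turn":0,"grip":0},{"x":0,"y":0,"z":0,"turn":0,"grip":0.25},{"x":0,"y":0,"z":0,"turn":0,"grip":0.25},{"x":0,"y":0,"z":0,"turn":0,"grip":0.25}])

```text
t: 23.5
tcp_pos: [546.4, 192.9, 72.7]
ee_rot: [[0.001, -0.107, 0.994], [-0.0, 0.994, 0.107], [-1.0, -0.0, 0.001]]
ft_force: [0.7, -4.5, 13.3]
opening: 23.3
```

Emit:
apply_moves(deltas=[{"x":-0.04,"y":0,"z":0,"turn":0,"grip":0.25},{"x":-0.02,"y":-0.03,"z":0,"turn":0,"grip":0.8},{"x":0,"y":-0.05,"z":0,"turn":0,"grip":1},{"x":0,"y":0,"z":0,"turn":10,"grip":1},{"x":0,"y":0,"z":0,"turn":10,"grip":1}])

```text
t: 24.12
tcp_pos: [554.1, 113.4, 132.0]
ee_rot: [[-0.001, 0.246, 0.969], [0.0, 0.969, -0.246], [-1.0, 0.0, -0.001]]
ft_force: [-0.3, 0.7, 0.7]
opening: 59.7
```

Emit:
apply_moves(deltas=[{"x":0,"y":0,"z":0,"turn":10,"grip":1},{"x":0,"y":0,"z":0,"turn":10,"grip":1},{"x":0,"y":0,"z":0,"turn":10,"grip":1},{"x":0,"y":0,"z":0,"turn":10,"grip":1},{"x":0,"y":0,"z":0,"turn":10,"grip":1}])

```text
t: 24.75
tcp_pos: [554.0, 114.1, 131.9]
ee_rot: [[-0.001, 0.9, 0.436], [-0.0, 0.436, -0.9], [-1.0, -0.001, -0.0]]
ft_force: [-1.0, 0.2, 0.8]
opening: 94.2
```

Emit:
apply_moves(deltas=[{"x":0.03,"y":0,"z":0,"turn":10,"grip":1},{"x":0.04,"y":0,"z":0,"turn":10,"grip":1},{"x":0,"y":0,"z":0,"turn":0,"grip":1}])

```text
t: 25.12
tcp_pos: [552.6, 113.5, 60.0]
ee_rot: [[-0.004, 0.994, 0.108], [-0.002, 0.108, -0.994], [-1.0, -0.005, 0.002]]
ft_force: [-1.1, -0.2, 0.2]
opening: 93.9
```

```bash
python3 - <<'E'
from h import *
im,d,P=grab('side','s15');cv2.imwrite('pics/s15c.png',cv2.resize(im[80:230,180:330,::-1],None,fx=4,fy=4))
E
```

```text
(no output)
```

View pics/s15c.png

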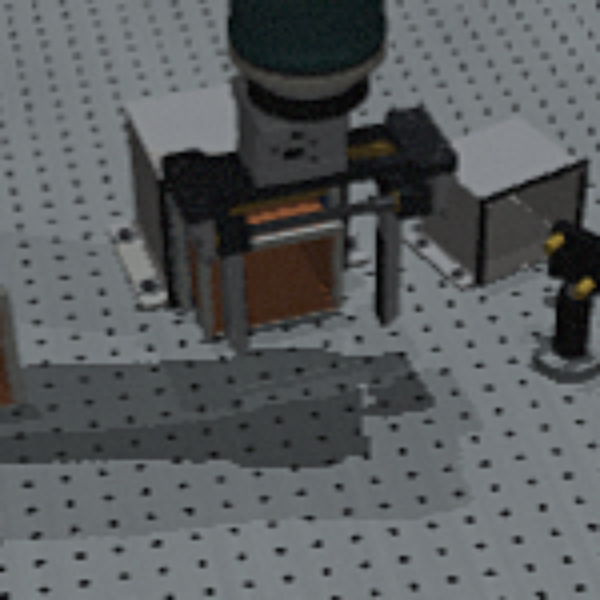

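Emit:
apply_moves(deltas=[{"x":0.02,"y":0.002,"z":0,"turn":0,"grip":1},{"x":0.015,"y":0,"z":-0.015,"turn":0,"grip":1},{"x":0,"y":0,"z":-0.02,"turn":0,"grip":1},{"x":0,"y":0,"z":-0.02,"turn":0,"grip":1},{"x":0,"y":0,"z":-0.008,"turn":0,"grip":1}])

```text
t: 25.8
tcp_pos: [549.5, 178.8, 27.5]
ee_rot: [[0.0, 0.994, 0.109], [0.001, 0.109, -0.994], [-1.0, 0.0, -0.001]]
ft_force: [-0.2, 0.0, -0.1]
opening: 94.3
```

Emit:
apply_moves(deltas=[{"x":0,"y":0,"z":-0.007,"turn":0,"grip":1},{"x":0,"y":0,"z":-0.007,"turn":0,"grip":1},{"x":0,"y":0,"z":-0.007,"turn":0,"grip":1}])

```text
t: 26.18
tcp_pos: [547.5, 197.2, 27.3]
ee_rot: [[0.0, 0.994, 0.106], [-0.0, 0.106, -0.994], [-1.0, 0.0, 0.0]]
ft_force: [0.2, -1.4, 1.0]
opening: 94.2
```

```bash
python3 - <<'E'
from h import *
im,d,P=grab('side','s16');cv2.imwrite('pics/s16c.png',cv2.resize(im[80:230,180:330,::-1],None,fx=4,fy=4))
E
```

```text
(no output)
```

View pics/s16c.png

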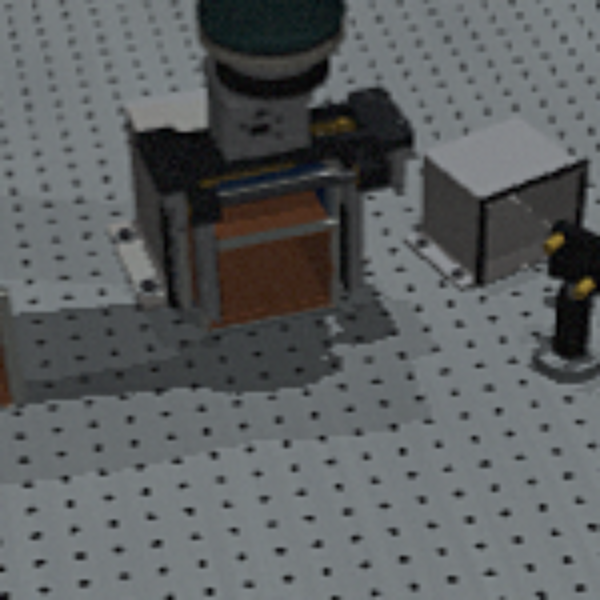

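Emit:
apply_moves(deltas=[{"x":0,"y":0,"z":-0.006,"turn":0,"grip":1},{"x":0,"y":0,"z":-0.006,"turn":0,"grip":1},{"x":0,"y":0,"z":-0.005,"turn":0,"grip":1},{"x":0,"y":0,"z":0,"turn":0,"grip":1}])

```text
t: 26.72
tcp_pos: [545.5, 214.7, 27.1]
ee_rot: [[-0.0, 0.994, 0.107], [0.0, 0.107, -0.994], [-1.0, -0.0, -0.0]]
ft_force: [0.5, 0.1, 0.0]
opening: 93.7
```

Emit:
apply_moves(deltas=[{"x":0,"y":0,"z":-0.003,"turn":0,"grip":1},{"x":0,"y":0,"z":-0.002,"turn":0,"grip":1},{"x":0,"y":0,"z":0,"turn":0,"grip":1}])

```text
t: 27.1
tcp_pos: [545.1, 219.3, 27.1]
ee_rot: [[-0.0, 0.994, 0.107], [0.0, 0.107, -0.994], [-1.0, -0.0, -0.0]]
ft_force: [0.9, 0.6, -0.2]
opening: 94.4
```

Emit:
apply_moves(deltas=[{"x":0,"y":0,"z":-0.002,"turn":0,"grip":1},{"x":0,"y":0,"z":0,"turn":0,"grip":1}])

```text
t: 27.35
tcp_pos: [544.8, 221.3, 27.2]
ee_rot: [[-0.0, 0.994, 0.107], [0.0, 0.107, -0.994], [-1.0, -0.0, -0.0]]
ft_force: [0.4, 1.1, -0.1]
opening: 93.6
```

Emit:
apply_moves(deltas=[{"x":0,"y":0,"z":-0.002,"turn":0,"grip":1},{"x":0,"y":0,"z":0,"turn":0,"grip":1}])

```text
t: 27.6
tcp_pos: [544.8, 222.5, 27.2]
ee_rot: [[0.0, 0.994, 0.107], [-0.001, 0.107, -0.994], [-1.0, 0.0, 0.001]]
ft_force: [1.7, -3.6, -0.6]
opening: 93.8
```

Emit:
apply_moves(deltas=[{"x":0,"y":0,"z":-0.001,"turn":0,"grip":1},{"x":0,"y":0,"z":0,"turn":0,"grip":1}])

```text
t: 27.85
tcp_pos: [544.8, 222.5, 27.2]
ee_rot: [[0.0, 0.994, 0.106], [-0.002, 0.106, -0.994], [-1.0, 0.0, 0.002]]
ft_force: [0.8, -9.7, 1.8]
opening: 94.1
```

The can stopped as the push force built to about 10 N, so it should be home. I'll push once more, back away and check.

Emit:
apply_moves(deltas=[{"x":0,"y":0,"z":-0.0015,"turn":0,"grip":1},{"x":0,"y":0,"z":0,"turn":0,"grip":1}])

```text
t: 28.1
tcp_pos: [544.8, 222.5, 27.2]
ee_rot: [[0.0, 0.994, 0.105], [-0.004, 0.105, -0.994], [-1.0, -0.0, 0.004]]
ft_force: [0.7, -17.5, 3.1]
opening: 94.2
```

Emit:
apply_moves(deltas=[{"x":0,"y":0,"z":0.02,"turn":0,"grip":1},{"x":-0.05,"y":0,"z":0.06,"turn":0,"grip":1},{"x":-0.06,"y":0,"z":0.06,"turn":0,"grip":1},{"x":0,"y":0,"z":0.06,"turn":0,"grip":1},{"x":0,"y":0,"z":0.06,"turn":0,"grip":1}])

```text
t: 28.72
tcp_pos: [569.3, -7.0, 112.0]
ee_rot: [[0.001, 0.994, 0.107], [0.001, 0.107, -0.994], [-1.0, 0.001, -0.001]]
ft_force: [0.4, 0.3, 0.1]
opening: 93.9
```

Emit:
apply_moves(deltas=[{"x":0,"y":0,"z":0.06,"turn":0,"grip":1},{"x":0,"y":0,"z":0.06,"turn":0,"grip":1},{"x":0,"y":0,"z":0.06,"turn":0,"grip":1},{"x":0,"y":0,"z":0,"turn":0,"grip":1}])

```text
t: 29.22
tcp_pos: [587.1, -190.4, 111.7]
ee_rot: [[0.0, 0.995, 0.099], [-0.002, 0.099, -0.995], [-1.0, 0.0, 0.002]]
ft_force: [0.1, 0.9, -1.2]
opening: 94.1
```

```bash
python3 - <<'E'
from h import *
im,d,P=grab('side','s17');cv2.imwrite('pics/s17c.png',cv2.resize(im[80:230,140:340,::-1],None,fx=4,fy=4))
im,d,P=grab('top','t17');np.savez('pics/t17.npz',im=im,P=P);cv2.imwrite('pics/t17c.png',cv2.resize(im[140:230,75:195,::-1],None,fx=6,fy=6))
a=np.radians(6.1);ax=np.array([-np.sin(a),np.cos(a)]);wd=np.array([np.cos(a),np.sin(a)]);m=np.array([541.8,248.8])
Q=P[145:225,75:175].reshape(-1,3);Q=Q[np.isfinite(Q[:,0])]
l=np.c_[(Q[:,:2]-m)@ax,(Q[:,:2]-m)@wd,Q[:,2]]
for lo in range(-60,60,20):
    s=l[(l[:,1]>lo)&(l[:,1]<lo+20)]
    o=s[s[:,2]>103];f=s[(s[:,2]>86)&(s[:,2]<101)];g=s[(s[:,2]>68)&(s[:,2]<82)&(s[:,0]<-5)]
    print(lo,'outer %.1f mid %.1f (z %.1f)'%(np.percentile(o[:,0],.5),np.percentile(f[:,0],2),np.median(f[:,2])),'inner', np.round(np.percentile(g[:,0],[2,50]),1) if len(g) else '',np.round(np.median(g[:,2]),1) if len(g) else '',len(g))
f=l[(l[:,2]>88)&(l[:,2]<99)&(l[:,0]<-2)];print('mid flange lat',np.percentile(f[:,1],[1,99]))
f=l[(l[:,2]>72)&(l[:,2]<82)&(l[:,0]<-10)];print('inner flange lat',np.percentile(f[:,1],[1,99]))
for k,(a_,b,c,d_) in dict(laser=(285,80,345,128),mirror=(195,85,225,120),obj=(312,250,345,282)).items():
    Q=P[b:d_,a_:c].reshape(-1,3);Q=Q[np.isfinite(Q[:,0])];Q=Q[Q[:,2]>15];zt=np.percentile(Q[:,2],90);T=Q[Q[:,2]>zt-10]
    print(k,np.round(cv2.minAreaRect(T[:,:2].astype(np.float32))[0],1))
E
```

```text
-60 outer -0.5 mid -8.8 (z 92.9) inner [-16.9 -12.5] 77.1 42
-40 outer -0.4 mid -8.7 (z 93.6) inner [-17.4 -12.9] 77.2 46
-20 outer -0.7 mid -9.0 (z 93.4) inner [-17.8 -12.9] 77.5 49
0 outer -0.4 mid -9.1 (z 94.3) inner [-18.3 -10.3] 76.5 43
20 outer -0.6 mid -8.9 (z 92.6) inner [-18.6 -13.2] 76.9 52
40 outer -0.4 mid -9.2 (z 93.8) inner [-19.  -13.8] 77.0 30
mid flange lat [-63.05577752  59.74877446]
inner flange lat [-56.81646467  49.75400827]
laser [ 631.8 -143.7]
mirror [735.9 112.8]
obj [425.7 -63.6]
```

View pics/s17c.png

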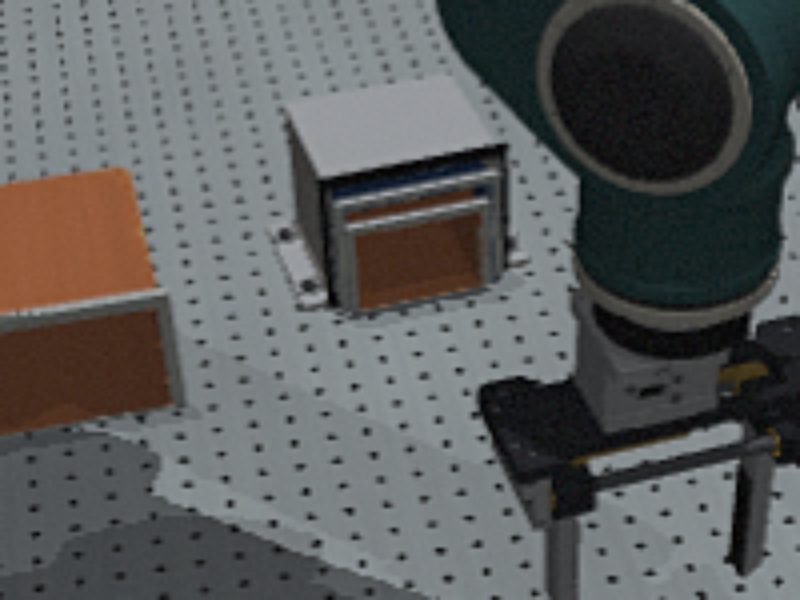

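View pics/t17c.png

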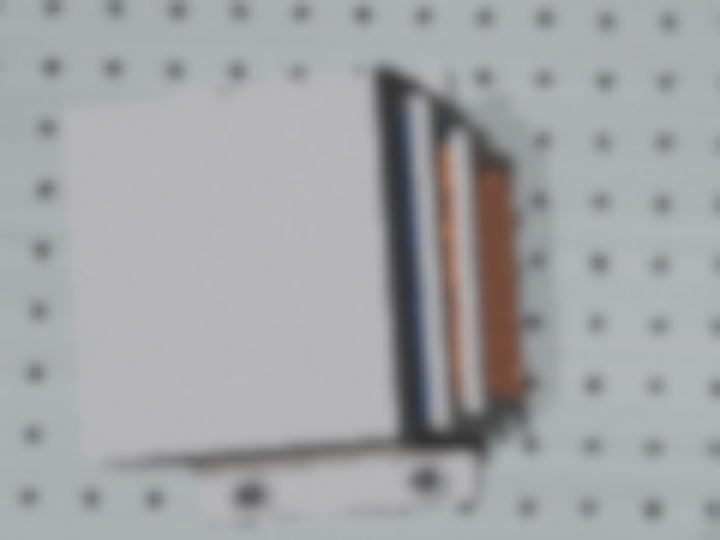

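```bash
python3 -c "
from plant import r;print(r.close_job())"
```

```text
the job is handed in; nothing more can be done
None
```

Both loose cans are home in the shield, and the job is handed in; it reports no verdict. I gripped the inner can's top flange and slid it aside. I then slid the middle can into the outer can, and the inner can into the middle one. The last stretch of each was a push on the mouth rim with open fingers until the can stopped against the end wall, at about 20 N for the middle and 17 N for the inner. The arm clock read about 29 s.

| Last check | Middle in outer | Inner in middle |
|---|---|---|
| Mouth stands proud (nominal 8.5 mm) | about 8.5 mm | about 9 mm |
| Skew | about 0 | about 0.02 rad |
| Sideways offset | about 1.5 mm | about 2 mm |

- **Flatness:** both top flanges read a fairly even height, about 2–3 mm below nominal. The outer roof had earlier read correctly at 106 mm, so I did not fully settle this.
- **Bystanders:** the mirror mount read within 0.2 mm of its starting place. In the last top view the arm hid the laser head and objective case, so those two readings were invalid. I did not touch either, but I did not measure them again.

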